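# Wind the packing-lane guide in on a carton

## Task

Set the packing lane to the blue carton: pick up the loose hand crank, push it fully home on the square shaft of the blue gear housing (feel for the angle at which the square goes in), and wind it clockwise until the sprung side guide has pushed the carton square and snug against the fixed fence, without crushing it. Do not touch the carton with the robot, leave the other things on the bench where they are, and at the end let go of the crank and leave it on the shaft.

Things in the scene. Friction and masses are not known exactly. Their poses are not given: they have to be found in the camera images.
- crank_hub (a point): Loose steel hand crank, 0.28 to 0.4 kg, lying flat on the bench, socket down; this point is the centre of its square hub (28 x 28 mm, 42 mm tall), 21 mm above its underside. z is the hub's axis; x points along the arm to the grip. The arm is a flat bar, 18 mm wide, 12 mm thick, flush with the hub's underside; the hub's other three sides are free.
- crank_socket (a point): Centre of the mouth of the crank's socket, in the hub's underside: a blind square hole, 15.6 mm wide and 27 mm deep, its sides parallel to the hub's.
- crank_grip (a point): Centre of the crank's upright black grip, a smooth sleeve 23 mm in diameter and 62 mm tall that turns freely on its pin, 65 mm from the hub's axis along the crank's x. This point is 46 mm above the crank's underside, the grip's top 77 mm above it.
- shaft_top (a point): Centre of the top of the upright square shaft (14 mm wide, 24 mm tall, the last 3 mm tapered) on the blue gear housing, which is 60 x 60 mm and bolted down. These axes are the lane's: x across it to the fence, y along it, z up. They do NOT show how the square is turned; that may be any angle, to be found by touch or seen from above.
- shaft_seat (a point): Centre of the shaft's round shoulder, 24 mm below its top. The crank is fully home when its underside rests here; over a square that is not aligned it stands up to 24 mm higher. Nothing in the lane stands higher than 8 mm above this point. Turning the shaft takes 0.15 N m; clockwise from above moves the guide to the fence by 24 mm a turn. It stays where it is left.
- side_guide: Moving side guide, an aluminium rail 360 mm long and 44 mm high on the gear housing's side of the lane, on a carriage that only the shaft moves. Its origin is the middle of its working face; its x axis points to the fence. It is sprung: once the carton is snug it gives back after 12 N, by 1 mm for every further 12 N, while the crank takes 0.004 N m more for each newton.
- fence_face (a point): Middle of the working face of the fixed fence, an aluminium rail 400 mm long and 44 mm high on the side away from the gear housing. Its axes are the lane's (x points out of the lane, through the fence). The lane's clear width is the distance along x from the side guide's origin to here: 171 to 195 mm at the start, 112 mm when the carton is snug.
- carton: Blue carton of parts, 112 mm wide (its x), 170 mm long (its y), 62 mm high, 0.6 to 1.1 kg; origin at the centre of its underside. It lies on the rollers between guide and fence, a little askew at the start, touching neither; the guide pushes it over.
- filter: Bystander: white spin-on filter with a blue band, 78 mm in diameter, 118 mm tall, upright; origin at the centre of its underside.
- kraft_box: Bystander: brown cardboard box, 100 x 75 x 58 mm; origin at the centre of its underside.
- tape_stand: Bystander: black tape dispenser with a roll of brown tape, 62 x 160 x 96 mm; origin at the centre of its underside.
Mind the look-alikes: they are no part of the job. There is more than one size of the part that bears crank_hub; the job needs the smallest.

How it is judged:
By the outcome, as a careful person would: the job done as asked, in the order asked, and still so for the second after the job is handed in, with the robot touching nothing.
It also fails if it takes over 72 s, if anything falls off the work surface, if the arm or the gripper's body presses on something with over 40 N, if the wrist force passes 120 N, or if a joint passes its speed limit or range.

## Robot

A 7-joint arm with a two-finger parallel gripper is mounted at the origin on the work surface. World frame = base frame: x ahead of the robot, y to its left, z up, the work surface at z = 0. Lengths are in mm, angles in rad, forces in N, time in s.
With the tool pointing down it reaches from about 400 to 875 mm from the base axis. Payload 6.5 kg.
Tool frame: the origin (TCP) lies midway between the tips of the shut fingers; the grasp point (between the pads) lies 19 mm behind it; z points along the fingers, y is the line along which they close (so a half turn about z gives the same grasp; the last joint's range is limited). The gripper opens to 88 mm and grips with 3 to 60 N. Pads are 18 mm wide; open, the fingers measure 123 mm over their backs; the gripper's body (75 mm by 187 mm) begins 45 mm behind the grasp point.
Start: joints at [1.117, 0.536, -0.004, 1.538, 0.003, 1.067, -0.071], TCP at [245.795, -601.727, 238.716] pointing down, gripper open.
Joint ranges: [-2.7, 2.7], [-0.37, 2.16], [-1.27, 1.26], [0.24, 2.4], [-1.31, 4.45], [0.19, 1.91], [-2.76, 2.76]. Speed limits (rad/s): [2.39, 2.39, 3.14, 3.14, 3.14, 3.14, 3.14].

## Interface

Orientations are given as [roll, pitch, yaw] about the fixed x, y, z axes, in that order (R = Rz(yaw) Ry(pitch) Rx(roll)).
In Python, from station import ctrl gives the robot as it stands.
- The arm moves only by the shell command python3 -m crank 'ROWS' [OPENING] [FORCE]. ROWS is a JSON object of lists of equal length, an entry for each row: "delta_pos": the shift along the world's x, y, z in cm, a list of three; "roll": the turn about the world's z in units of 8 degrees (1.0 is 8 degrees). A call has 1 to 8 rows; each row is the pose to reach, as a shift and turn from the pose commanded when the call began; what a row does not reach only later rows make up. A row lasts 1/10 s, in which the tool goes at most 50 mm and 8.59 degrees, less where a joint would pass 70% of its speed; a pose out of reach is approached as far as the arm can. A call with a gripper value outside its range is refused whole. OPENING is the opening, from 0 (shut) to 1 (fully open), set as the call begins (- or left out, the last holds). The fingers move at their own pace and stop on an object; FORCE is the grip in N (left out, the last holds). Time passes only in rows, so rows that repeat a pose let the fingers close. It gives the time, the measured TCP pose, the force, the opening and the grip force at its end, in the units of the state.
- ctrl.state(): the state, without advancing time (a new reading comes with each control period).
- ctrl.grab_frame(name): name is "side" or "top"; returns (picture, depth): 480x640x3 uint8, red, green, blue; 480x640 float32, mm along the optical axis (not along the pixel's ray), 0 where there is no reading.
- ctrl.camera_model(name): a dict with "fx", "fy", "cx", "cy" (pixels), "R" (3x3) and "t" (3): a world point X has camera coordinates R X + t. Camera axes: x right, y down, z forward; pixel columns grow to the right and rows downward; lengths in mm; the calibration is good to about 2 mm. A picture is of the moment at which its call begins. camera_model takes no time and is no camera call.
- ctrl.finish_job(): hands the job in; it is judged then, once.
Trained networks look in the newest picture that a camera, given by its name, has taken for a name from the list of things; names that differ only in an ending like _2 or _b are one class to them, and where a whole thing is asked for, a point or a joint stands for the part that bears it (a point fixed in the world has none). Each returns a list of dicts, best first, with "confidence" (0 to 1); they miss things now and then, are a little off and sometimes report something else, mostly with a low value. They report only what shows in the picture. A call takes as long as a camera call. They do not tell look-alikes from the thing itself.
- ctrl.trace(label, camera): "pixels" (480x640 bool, what is visible of it) and "position" ([column, row] in pixels, amid what is visible of it).
The state is a dict: "time": time; "joint_pos": joint angles; "qd": joint speeds; "tau": joint torques, N m; "eef_pos": TCP position; "eef_rot": TCP orientation; "wrist_force": force on the tool from outside, world axes, zero at the start; "wrist_torque": the same for the moment, N m; "width": opening from 0.0 (shut) to 1.0 (fully open); "finger_force": force on a finger pad.
Only numpy, scipy, OpenCV 4.12 (cv2) and the standard library are available. Lean on these libraries where they do the work, as an engineer would, in place of code of your own. Each camera call takes 0.05 s, during which the arm holds its last target. There are 200 camera calls.

## Working session

There is one attempt and no reset: what is moved stays moved. The work goes in short steps, Python scripts to look and compute and a shell command to move; the robot and the scene stay as the last step left them, time stands still between calls to the robot, and variables do not carry over. Pictures are saved under pics/ and viewed, at most 10 in all, crops included, and the job is handed in when it is done.

```bash
ls; mkdir -p pics; cat > h.py <<'E'
import numpy as np,cv2
from station import ctrl
def save(im,n): cv2.imwrite('pics/'+n,cv2.cvtColor(im,cv2.COLOR_RGB2BGR))
def w(cam,u,v,d):
    m=ctrl.camera_model(cam);R=np.array(m['R']);t=np.array(m['t'])
    u,v,d=map(np.asarray,(u,v,d))
    c=np.stack([(u-m['cx'])/m['fx']*d,(v-m['cy'])/m['fy']*d,d],-1)
    return (c-t)@R
def wz(cam,u,v,z):
    a=w(cam,u,v,100.);b=w(cam,u,v,1000.)
    return a+(b-a)*(z-a[2])/(b[2]-a[2])
def px(cam,X):
    m=ctrl.camera_model(cam);c=np.array(m['R'])@np.array(X)+np.array(m['t'])
    return m['fx']*c[0]/c[2]+m['cx'],m['fy']*c[1]/c[2]+m['cy']
E
python3 - <<'E'
from h import *
np.set_printoptions(precision=1,suppress=True)
for c in('top','side'):
    im,d=ctrl.grab_frame(c);save(im,c+'0.png');np.save(c+'0.npy',d)
    m=ctrl.camera_model(c);print(c,m['fx'],-np.array(m['R']).T@np.array(m['t']),np.array(m['R'])[2])
    for l in('crank_hub','crank_grip','shaft_top','side_guide','fence_face','carton'):
        for r in ctrl.trace(l,c)[:4]:
            p=r['pixels'];ys,xs=np.nonzero(p&(d>0))
            P=w(c,xs,ys,d[ys,xs]) if len(xs) else np.zeros((1,3))
            print(l,round(r['confidence'],2),np.array(r['position']),len(xs),np.median(P,0),P.min(0),P.max(0))
print(ctrl.state())
E
```

```text
pics
top 520.1359590383706 [ 293.1   22.3 1476.5] [ 0.1  0.  -1. ]
crank_hub 0.81 [200.7 249. ] 308 [433.1 344.5  38.3] [387.  321.    0.6] [474.7 364.3  85.7]
crank_hub 0.79 [144.4 223.4] 620 [503.8 493.2  50.2] [470.1 432.7  -4.2] [546.8 545.5 108.1]
crank_hub 0.67 [170.8 294.1] 621 [308.6 435.   49.8] [263.7 378.5  -6.9] [357.4 486.7 105.7]
crank_grip 0.76 [167.4 296.9] 569 [307.7 437.8  50.1] [263.7 378.5  -5.8] [353.5 481.9 105.7]
crank_grip 0.62 [200.4 248.1] 276 [428.6 344.7  38.3] [386.8 321.2  -3.4] [470.6 363.7  85.7]
crank_grip 0.59 [147.6 220.8] 600 [503.  495.8  51.4] [470.1 432.9  -4. ] [546.8 545.7 108.1]
crank_grip 0.56 [318.8 198. ] 11821 [553.8   1.2  44.4] [ 351.4 -234.5   -5.8] [766.5 178.8 132.1]
shaft_top 0.92 [320.1 199. ] 12147 [554.3   1.6  44.4] [ 348.6 -236.    -5.8] [779.9 181.4 132.1]
side_guide 0.91 [335.4 196.8] 651 [554.1 -36.3  90.9] [380.9 -45.5   9.4] [747.6 -28.9 101.6]
fence_face 0.97 [320.5 196. ] 12610 [554.9   1.7  44.2] [ 351.4 -244.6   -9.9] [789.6 184.2 132.1]
carton 0.88 [298.2 203. ] 2714 [540.6  60.1 106.8] [459.7   3.3   9.6] [631.3 124.
[... 839 characters left out ...]
side_guide 0.21 [344.4 194.9] 687 [ 628.6 -327.7   50.8] [ 576.8 -390.3   -3. ] [ 699.1 -288.6   61.6]
fence_face 0.9 [307.6 275.8] 8968 [499.2  89.7  47.8] [ 345.2 -313.6   -4.4] [812.4 179.5 130. ]
carton 0.81 [301.4 249.3] 2656 [523.6  84.2 104.1] [430.6 -37.2  29.4] [695.6 153.4 110.6]
{'time': 0.7, 'joint_pos': array([ 1.1,  0.5, -0. ,  1.5,  0. ,  1.1, -0.1]), 'qd': array([-0.,  0.,  0., -0., -0., -0., -0.]), 'tau': array([ -0. , -57.1,   1. , -25.2,  -0.1,   0. ,   0. ]), 'eef_pos': array([ 245.8, -601.7,  238.7]), 'eef_rot': array([-3.1,  0. ,  0.4]), 'wrist_force': array([ 0.5, -1. ,  0.2]), 'wrist_torque': array([ 0. ,  0.1, -0. ]), 'finger_force': 0.0, 'width': 0.9983862789483665}
```

```bash
python3 - <<'E'
import cv2
i=cv2.imread('pics/top0.png')
a=cv2.resize(i[130:330,120:387],(800,600),interpolation=cv2.INTER_CUBIC);cv2.imwrite('pics/topA.png',a)
E
```

```text
(no output)
```

View pics/top0.png

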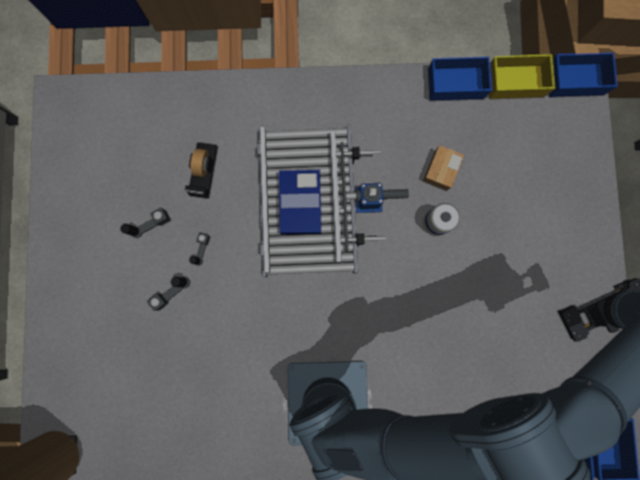

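View pics/topA.png

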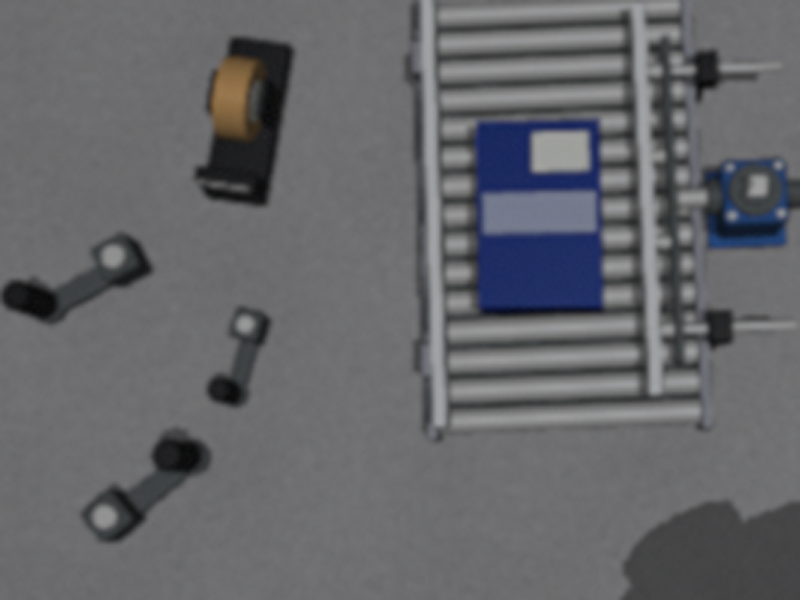

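The top view shows three cranks. The smallest has its hub near (202,238) and its grip near (196,259). The shaft top is near (372,192), the guide near column 336, the fence near column 264, and the carton in between.

```bash
python3 - <<'E'
from h import *
np.set_printoptions(precision=1,suppress=True)
t=cv2.imread('pics/top0.png');s=cv2.imread('pics/side0.png')
sp=px('side',[563,-112,80]);hp=px('side',[450,340,42]);print(sp,hp)
def c(i,u,v,k):
    u,v=int(u),int(v);W=400//k;H=300//k
    return cv2.resize(i[v-H//2:v-H//2+H,u-W//2:u-W//2+W],(400,300),interpolation=cv2.INTER_CUBIC),(u-W//2,v-H//2)
ps=[c(t,200,248,8),c(t,372,192,8),c(s,*hp,4),c(s,*sp,4)]
print([p[1] for p in ps])
cv2.imwrite('pics/m.png',np.vstack([np.hstack([ps[0][0],ps[1][0]]),np.hstack([ps[2][0],ps[3][0]])]))
d=np.load('top0.npy')
for nm,(u0,u1,v0,v1) in dict(hub=(194,209,231,264),shaft=(360,384,182,206)).items():
    vv,uu=np.mgrid[v0:v1,u0:u1];P=w('top',uu,vv,d[v0:v1,u0:u1]);print(nm);print(P[...,2].astype(int))
E
```

```text
(np.float64(326.47253588611983), np.float64(221.02953658065042)) (np.float64(258.0094142265219), np.float64(333.88869254009035))
[(175, 230), (347, 174), (208, 296), (276, 184)]
hub
[[   1   -1   -6   -2   -4    0   -2    3    0    0    2    0   -3   -3
     0]
 [   0    0   -6   -1    0   38   36    0    2    0    0    0    2    3
     3]
 [   2    2    6    3   -1   41   42   48   31   39   31   -1   -1    7
    -2]
 [   0    3    2    3   43   48   43 1476   41   41   35   42   36   41
    -6]
 [  -5    3    4    1   44   42   38   43   39   47   41   44   39   39
    35]
 [  -1   -3    3    4   40   44   42   43   44   46   42   40   37   41
    34]
 [  -1    0    1   39   41   46   42   40   36   44   44   38   41   38
    29]
 [   2    4    3   39   43   49   46   43   42   44 1476   46   42   40
    22]
 [   0   -3   -3   44   48   34   44   44   44   47   41   39   39   33
    28]
 [   0    3    2   42   48   41   42   38   45   43   39   40   40   32
    18]
 [  -1    2   -3   41   40   45   41   45   45   41   40   45   41   29
    15]
 [  -2    1    2   -2   25   40   43  
[... 4029 characters left out ...]
0   94   98  104   99
   106  103   95   94   88   94   97   96   88   83]
 [  59   88   91   96   94   94   92   90   93   90   98   99  101  100
    99   92  100   97   93   86   92   94   95   86]
 [  61   85   91   95   93   93   92   90   91   91   98   95   95   88
    92   91   93   89   93   93   93   87   92   -2]
 [  60   86   91   92   92   89   93   91   92   86   90   87   86   90
    92   94   92   91   92   96   92   86   87    0]
 [  55   81   90   87   90   87   88   83   89   86   90   90   82   85
    92   81   89   92   83   90   88   92    5   -2]
 [  51   70   81   80   83   81   74   78   76   73   77   75   73   73
    75   73   77   70   71   68   73   58    5   -3]]
```

View pics/m.png

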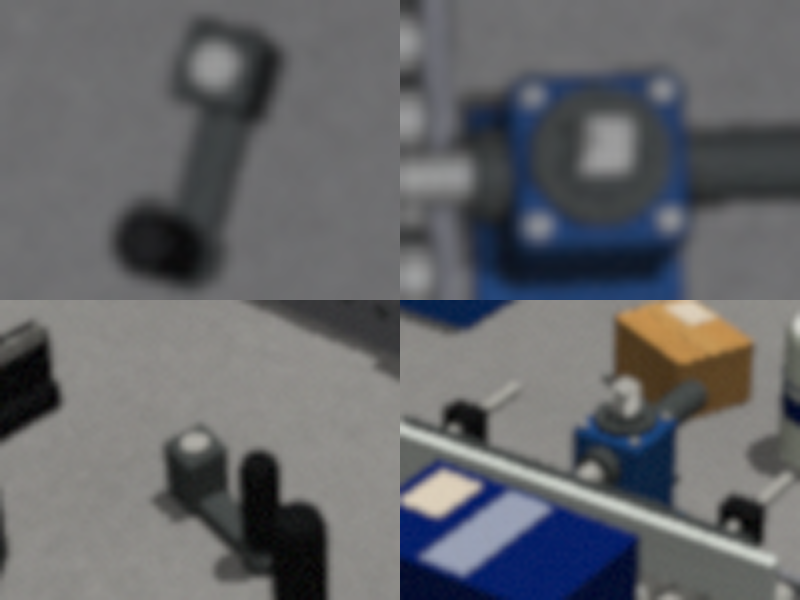

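Panels: the hub disc is at top-view pixel (201.3,237.8), and the shaft top is at (372.6,191.6), turned only slightly relative to the lane. Next I'll refine both with sub-pixel blobs and cross-check them in the side view.

```bash
python3 - <<'E'
from h import *
np.set_printoptions(precision=1,suppress=True)
def blob(f,u0,v0,W,H,th,K=16,z=None,cam='top',dark=False):
    g=cv2.cvtColor(cv2.imread(f),cv2.COLOR_BGR2GRAY)[v0:v0+H,u0:u0+W]
    b=cv2.resize(g,None,fx=K,fy=K,interpolation=cv2.INTER_CUBIC)
    m=((b<th) if dark else (b>th)).astype(np.uint8)
    cs,_=cv2.findContours(m,0,2);cs=max(cs,key=cv2.contourArea)
    uv=(cs[:,0,:]+.5)/K-.5+[u0,v0]
    P=np.array([wz(cam,*p,z) for p in uv])[:,:2].astype(np.float32)
    M=cv2.moments(P.reshape(-1,1,2));r=cv2.minAreaRect(P)
    print(f,th,'centroid',M['m10']/M['m00'],M['m01']/M['m00'],'area',abs(M['m00']),'rect',r, 'px',uv.mean(0), g.max())
for th in(110,125,140): blob('pics/top0.png',196,232,12,12,th,z=42)
for th in(110,130,145,160): blob('pics/top0.png',367,186,11,11,th,z=126)
for th in(25,35): blob('pics/top0.png',187,252,14,14,th,z=77,dark=True)
for th in(110,130): blob('pics/side0.png',248,324,16,16,th,z=42,cam='side')
for th in(150,170): blob('pics/side0.png',327,199,11,14,th,z=122,cam='side')
d=np.load('top0.npy')
t=cv2.imread('pics/top0.png')
# guide & fence top edge depth mask -> lines
for nm,(u0,u1) in dict(guide=(326,346),fence=(255,275)).items():
    L=[]
    for v in list(range(140,180,4))+list(range(222,256,4)):
        us=np.arange(u0,u1);P=w('top',us,np.full(len(us),v),d[v,us]);k=(P[:,2]>88)&(P[:,2]<115)
        if k.any(): L.append([*P[k].mean(0),P[k][:,1].min(),P[k][:,1].max()])
    L=np.array(L);a=np.polyfit(L[:,0],L[:,1],1);print(nm,a,L.mean(0),len(L), 'edges',np.median(L[:,3]-a@[L[:,0],np.ones(len(L))]),np.median(L[:,4]-a@[L[:,0],np.ones(len(L))]))
v,u=np.mgrid[186:200,362:382];P=w('top',u,v,d[186:200,362:382]);z=P[...,2];print('seat',np.median(z[(z>98)&(z<108)]),'top',np.median(z[(z>120)&(z<140)]),'topxy',P[(z>120)&(z<140)].mean(0))
v,u=np.mgrid[231:244,194:209];P=w('top',u,v,d[231:244,194:209]);z=P[...,2];k=(z>34)&(z<60);Q=P[k][:,:2].astype(np.float32);print('hub',cv2.minAreaRect(Q),np.median(z[k]))
E
```

```text
pics/top0.png 110 centroid 460.4374329503334 338.235785793982 area 188.40310154203326 rect ((460.4499206542969, 338.2582092285156), (15.572304725646973, 15.229378700256348), 71.33043670654297) px [201.4 237.9] 151
pics/top0.png 125 centroid 460.4416177028545 338.2434441158864 area 135.31956643192098 rect ((460.484619140625, 338.3773193359375), (13.047991752624512, 12.976880073547363), 49.562801361083984) px [201.6 237.5] 151
pics/top0.png 140 centroid 460.43046442173994 338.24508386621096 area 74.05461604008451 rect ((460.4449462890625, 338.2713928222656), (9.976536750793457, 9.487837791442871), 74.33438873291016) px [201.4 237.7] 151
pics/top0.png 110 centroid 559.6171801483308 -133.43736513860995 area 271.7452762394678 rect ((559.740234375, -133.2322540283203), (16.476661682128906, 19.449466705322266), 84.02409362792969) px [372.3 191.7] 156
pics/top0.png 130 centroid 559.4186921389311 -133.62637062458907 area 181.77774830604903 rect ((559.7301025390625, -133.10699462890625), (13.643501281738281, 16.1679630279541), 87.54007720947266) px [372.6 191.8] 156
pics/top0.png 145 centroid 559.1214874271541 -133.90923315107497 area 109.803997725714 rect ((559.5558471679688, -133.39590454101562), (10.74992847442627, 13.065382957458496), 88.23747253417969) px [372.6 191.7] 156Traceback (most recent call last):
  File "<stdin>", line 13, in <module>
  File "<stdin>", line 7, in blob
ValueError: max() iterable argument is empty
```

```bash
python3 - <<'E'
from h import *
np.set_printoptions(precision=1,suppress=True)
def blob(f,u0,v0,W,H,th,K=16,z=None,cam='top',dark=False):
    g=cv2.cvtColor(cv2.imread(f),cv2.COLOR_BGR2GRAY)[v0:v0+H,u0:u0+W]
    b=cv2.resize(g,None,fx=K,fy=K,interpolation=cv2.INTER_CUBIC)
    m=((b<th) if dark else (b>th)).astype(np.uint8)
    cs,_=cv2.findContours(m,0,2);cs=max(cs,key=cv2.contourArea,default=None)
    if cs is None: print('none',g.max());return
    uv=(cs[:,0,:]+.5)/K-.5+[u0,v0]
    P=np.array([wz(cam,*p,z) for p in uv])[:,:2].astype(np.float32)
    M=cv2.moments(P.reshape(-1,1,2));r=cv2.minAreaRect(P)
    print(cam,th,'centroid',M['m10']/M['m00'],M['m01']/M['m00'],'area',abs(M['m00']),'rect',np.array(r[0]),r[1:], g.max())
for th in(25,35): blob('pics/top0.png',187,252,14,14,th,z=77,dark=True)
for th in(110,130): blob('pics/side0.png',248,324,16,16,th,z=42,cam='side')
for th in(150,170): blob('pics/side0.png',327,199,11,14,th,z=122,cam='side')
d=np.load('top0.npy')
for nm,(u0,u1) in dict(guide=(326,346),fence=(255,275)).items():
    L=[]
    for v in list(range(140,180,4))+list(range(222,256,4)):
        us=np.arange(u0,u1);P=w('top',us,np.full(len(us),v),d[v,us]);k=(P[:,2]>88)&(P[:,2]<115)
        if k.any(): L.append([*P[k].mean(0),P[k][:,1].min(),P[k][:,1].max()])
    L=np.array(L);a=np.polyfit(L[:,0],L[:,1],1);r=a[0]*L[:,0]+a[1];print(nm,a,L.mean(0),len(L),'edges',np.median(L[:,3]-r),np.median(L[:,4]-r))
v,u=np.mgrid[186:200,362:382];P=w('top',u,v,d[186:200,362:382]);z=P[...,2];k=(z>120)&(z<140);print('seat',np.median(z[(z>98)&(z<108)]),'top',np.median(z[k]),'topxy',P[k].mean(0))
v,u=np.mgrid[231:244,194:209];P=w('top',u,v,d[231:244,194:209]);z=P[...,2];k=(z>34)&(z<60);print('hub',cv2.minAreaRect(P[k][:,:2].astype(np.float32)),np.median(z[k]))
v,u=np.mgrid[252:268,187:203];P=w('top',u,v,d[252:268,187:203]);z=P[...,2];k=(z>70)&(z<90);print('grip top',P[k].mean(0),P[k].min(0),P[k].max(0))
print(ctrl.state()['eef_rot'].tolist())
E
```

```text
top 25 centroid 394.9939155792853 343.2794846371683 area 187.95610363967717 rect [395.4 343.5] ((14.359936714172363, 18.15918731689453), 89.14246368408203) 114
top 35 centroid 396.33679447476874 347.785398555355 area 427.676043279469 rect [396.8 347.7] ((27.365875244140625, 18.981510162353516), 71.34619903564453) 114
side 110 centroid 467.98964587229034 328.7787228595113 area 988.2653018245474 rect [460.9 335.3] ((36.80157470703125, 53.13456726074219), 40.65981674194336) 171
side 130 centroid 472.93602781002113 323.462466834293 area 529.7124828854576 rect [470.2 324.7] ((36.855411529541016, 24.39603614807129), 39.781124114990234) 171Traceback (most recent call last):
  File "<stdin>", line 15, in <module>
  File "<stdin>", line 10, in blob
  File "h.py", line 10, in wz
    a=w(cam,u,v,100.);b=w(cam,u,v,1000.)
                        ~^^^^^^^^^^^^^^^
  File "h.py", line 5, in w
    m=ctrl.camera_model(cam);R=np.array(m['R']);t=np.array(m['t'])
ValueError: time passes only in moves, steps and waits
```

```bash
python3 -m crank '{"delta_pos":[[3.5,2.8,1],[7,5.6,2],[10.5,8.4,3],[14,11.2,3],[17.5,14,3],[21,17.5,3],[24.5,22,3],[27,26.5,3]],"roll":[1,2,3,4,5,6,7,8]}' 1
python3 - <<'E'
from h import *
import json
json.dump({c:{k:np.array(v).tolist() for k,v in ctrl.camera_model(c).items()} for c in('top','side')},open('cam.json','w'))
print(ctrl.state())
E
sed -i "s/^def w(cam/import json,os\nCM=json.load(open('cam.json'))\ndef w(cam/; s/ctrl.camera_model(cam)/CM[cam]/" h.py
```

```text
time: 1.5
eef_pos: [513.1, -342.6, 268.8]
eef_rot: [3.141, 0.0, 1.51]
wrist_force: [-0.2, -0.6, 0.6]
width: 1.0
finger_force: 0.0
{'time': 1.5, 'joint_pos': array([ 0.75670461,  0.47326256, -0.33548528,  1.58480605,  0.16817958,
        1.11113046,  0.3203217 ]), 'qd': array([-0.48993832, -0.05160776, -0.42794123,  0.13678675,  0.19579467,
       -0.0169547 ,  0.41757893]), 'tau': array([  3.6186976 , -53.35134745,  -2.06566393, -25.34000516,
        -0.27828346,   0.21767241,  -0.55399854]), 'eef_pos': array([ 513.09380808, -342.59129108,  268.83236431]), 'eef_rot': array([3.14071176e+00, 3.16967875e-04, 1.51037130e+00]), 'wrist_force': array([-0.17264143, -0.629686  ,  0.61820601]), 'wrist_torque': array([-0.07925753, -0.11943907, -0.00530791]), 'finger_force': 0.0, 'width': 0.999537907956525}
```

```bash
python3 -m crank '{"delta_pos":[[1.5,4.5,0],[3,9,0],[4,13.5,0],[4,18,0],[4,22.5,0],[3,27,0],[2,31.5,0],[0,36,0]],"roll":[1,2,3,4,5,6,7,8]}'
python3 - <<'E'
from h import *
print(ctrl.state())
np.set_printoptions(precision=1,suppress=True)
d=np.load('top0.npy')
v,u=np.mgrid[186:200,362:382];P=w('top',u,v,d[186:200,362:382]);z=P[...,2];k=(z>120)&(z<140);print('seat',np.median(z[(z>98)&(z<108)]),'top',np.median(z[k]),'topxy',P[k].mean(0))
v,u=np.mgrid[231:244,194:209];P=w('top',u,v,d[231:244,194:209]);z=P[...,2];k=(z>34)&(z<60);print('hub',cv2.minAreaRect(P[k][:,:2].astype(np.float32)),np.median(z[k]))
v,u=np.mgrid[252:268,187:203];P=w('top',u,v,d[252:268,187:203]);z=P[...,2];k=(z>70)&(z<90);print('grip top',P[k].mean(0),P[k].min(0),P[k].max(0))
s=cv2.imread('pics/side0.png')
# side: hub disc & shaft predicted pixels vs seen
print('pred hub',px('side',[460.4,338.2,42]),'shaft',px('side',[559.7,-133.4,126]), px('side',[559.7,-133.4,102]))
for nm,(u0,v0,W,H,th) in dict(hub=(248,324,18,16,125),sh=(326,196,14,14,150)).items():
    g=cv2.cvtColor(s,cv2.COLOR_BGR2GRAY)[v0:v0+H,u0:u0+W];m=g>th;y,x=np.nonzero(m);print(nm,x.mean()+u0,y.mean()+v0,len(x));print(g)
E
```

```text
time: 2.3
eef_pos: [511.7, 17.8, 269.0]
eef_rot: [3.141, 0.001, 2.627]
wrist_force: [1.1, 0.6, -0.8]
width: 0.997
finger_force: 0.0
{'time': 2.3, 'joint_pos': array([ 0.45262987,  0.34670006, -0.70665432,  1.83644803,  0.25710419,
        1.05004663,  0.70290883]), 'qd': array([-0.33313125, -0.28735428, -0.54335944,  0.48671782, -0.00979075,
       -0.12769617,  0.45590392]), 'tau': array([  3.21870111, -37.68877029,  -3.30750301, -24.66221631,
         0.13565585,   0.42388486,  -0.6033856 ]), 'eef_pos': array([511.7361283 ,  17.77640372, 268.98337799]), 'eef_rot': array([3.14057980e+00, 1.03448414e-03, 2.62734647e+00]), 'wrist_force': array([ 1.07041418,  0.55276753, -0.78355673]), 'wrist_torque': array([ 0.08289846, -0.18557499,  0.02487458]), 'finger_force': 0.0, 'width': 0.9965542545976085}
seat 101.40903243942364 top 126.22853803459756 topxy [ 561.7 -134.   126.6]
hub ((460.3520812988281, 336.97967529296875), (28.211135864257812, 27.710145950317383), 71.7500228881836) 41.84802234679346
grip top [397.6 354.3  75.9] [388.  343.3  70.6] [407.3 365.7  85.7]
pred hub (np.float64(254
[... 1600 characters left out ...]
9 130 100  71  61  61  58  61  59  56  58  57  57]
 [139 137 131 101  71  60  62  59  58  61  58  55  59  56]
 [139 137 130  99  70  59  60  59  59  59  58  57  57  57]
 [135 134 126 100  68  63  63  62  59  61  58  59  57  56]
 [127 120 111  89  75  79  84  77  67  63  57  57  59  56]
 [116  97  90  86  98 118 126 116  98  78  63  57  57  56]
 [119  99  91 108 132 151 159 151 135 107  77  60  58  58]
 [133 119 111 131 153 164 167 165 156 130  92  64  58  58]
 [136 132 128 134 142 158 162 159 157 135  96  67  60  57]
 [139 137 135 125 117 131 143 151 154 135  97  67  59  59]
 [133 134 130 116 103 107 126 149 159 138  99  70  60  59]
 [120 112 111 105  98 105 131 157 162 141 103  76  64  64]]
```

```bash
python3 -m crank '{"delta_pos":[[-1,4.5,0],[-2,9,-2],[-3,13.5,-4],[-4,18,-6],[-4.5,22.5,-8],[-5,27,-10],[-5.5,31.4,-12],[-5.5,31.4,-16]],"roll":[0.5,1,1.5,1.83,1.83,1.83,1.83,1.83]}' 
python3 -m crank '{"delta_pos":[[0,0,0],[0,0,-1],[0,0,-1]],"roll":[0,0,0]}'
```

```text
time: 3.1
eef_pos: [455.6, 339.1, 110.6]
eef_rot: [3.132, 0.001, 2.885]
wrist_force: [1.3, 0.3, -0.7]
width: 0.999
finger_force: 0.0
time: 3.4
eef_pos: [457.4, 328.7, 99.0]
eef_rot: [-3.141, 0.001, 2.875]
wrist_force: [0.1, -0.5, 0.7]
width: 0.998
finger_force: 0.0
```

```bash
python3 -m crank '{"delta_pos":[[0,0,0],[0,0,0],[0,0,0]],"roll":[0,0,0]}'
```

```text
time: 3.7
eef_pos: [457.3, 329.9, 99.6]
eef_rot: [3.141, 0.001, 2.877]
wrist_force: [1.0, 0.1, 0.3]
width: 0.999
finger_force: 0.0
```

```bash
python3 -m crank '{"delta_pos":[[0.31,0.79,0],[0.31,0.79,-3],[0.31,0.79,-6],[0.31,0.79,-9],[0.31,0.79,-9],[0.31,0.79,-9]],"roll":[0.1,0.1,0.1,0.1,0.1,0.1]}' && python3 -m crank '{"delta_pos":[[0,0,0],[0,0,0],[0,0,0],[0,0,0],[0,0,0],[0,0,0]],"roll":[0,0,0,0,0,0]}' 0 15
python3 - <<'E'
from h import *
s=ctrl.state();print(s['eef_pos'],s['eef_rot'],s['wrist_force'],s['wrist_torque'],s['width'])
E
```

```text
time: 4.3
eef_pos: [459.6, 338.6, 9.1]
eef_rot: [3.141, -0.0, 2.892]
wrist_force: [-0.1, 0.0, 0.6]
width: 1.001
finger_force: 0.0
time: 4.9
eef_pos: [459.7, 337.9, 8.8]
eef_rot: [3.142, 0.0, 2.891]
wrist_force: [-0.1, -0.4, -0.2]
width: 0.477
finger_force: 0.0
[459.73939493 337.86511956   8.82161206] [3.14152803e+00 1.28971254e-04 2.89125536e+00] [-0.10025265 -0.37511939 -0.1537456 ] [ 0.03592831 -0.13473384 -0.02291902] 0.4769244509698705
```

```bash
python3 -m crank '{"delta_pos":[[0,0,0],[0,0,0],[0,0,0],[0,0,0],[0,0,0],[0,0,0],[0,0,0]],"roll":[0,0,0,0,0,0,0]}' 0 45
python3 -m crank '{"delta_pos":[[0,0,1],[0,0,4],[0,0,8],[0,0,12],[0,0,16],[0,0,16]],"roll":[0,0,0,0,0,0]}' 0 45
python3 - <<'E'
from h import *
s=ctrl.state();print(s['eef_pos'],s['eef_rot'],s['wrist_force'],s['wrist_torque'],s['width'])
E
```

```text
time: 5.6
eef_pos: [459.7, 337.7, 8.7]
eef_rot: [-3.141, 0.0, 2.891]
wrist_force: [-0.1, -2.1, 0.8]
width: 0.313
finger_force: 44.8
time: 6.2
eef_pos: [461.7, 340.7, 174.3]
eef_rot: [3.134, 0.005, 2.892]
wrist_force: [0.4, 0.4, -3.7]
width: 0.313
finger_force: 44.8
[461.66825234 340.65262214 174.29694482] [3.13403985 0.00541385 2.89150063] [ 0.43799055  0.38474155 -3.65511647] [ 0.07063549 -0.34125065  0.02653252] 0.31325266650037986
```

```bash
python3 -m crank '{"delta_pos":[[1,-3,0],[2.5,-7,0.5],[4,-11.5,0.5],[5.5,-16,0.5],[7,-20.5,0.5],[8.5,-25,0.5],[9.5,-29.5,0.5],[10,-34,0.5]],"roll":[0.3,0.6,0.9,1.2,1.5,1.8,1.8,1.8]}'
python3 -m crank '{"delta_pos":[[0,-4,0],[0,-8,0],[0,-11,0],[0,-12.8,0],[0,-13,0],[0,-13,0],[0,-13,0],[0,-13,0]],"roll":[0,0,0,0,0,0,0,0]}'
```

```text
time: 7.0
eef_pos: [559.5, -4.2, 172.7]
eef_rot: [3.141, -0.001, -3.141]
wrist_force: [-0.3, 0.1, -3.1]
width: 0.315
finger_force: 44.8
time: 7.8
eef_pos: [559.7, -130.2, 173.7]
eef_rot: [3.141, -0.0, -3.138]
wrist_force: [-0.7, 0.5, -3.4]
width: 0.316
finger_force: 44.8
```

```bash
python3 -m crank '{"delta_pos":[[0,-0.35,-1],[0,-0.35,-2.6],[0,-0.35,-2.6],[0,-0.35,-2.6]],"roll":[0,0,0,0]}'
python3 - <<'E'
from h import *
for c in('side','top'):
    im,d=ctrl.grab_frame(c);save(im,c+'1.png')
    u,v=(332,200) if c=='side' else (372,195)
    a=cv2.resize(im[v-30:v+30,u-40:u+40],(400,300),interpolation=cv2.INTER_CUBIC)
    b=a if c=='side' else np.hstack([b,a])
save(b,'m1.png')
s=ctrl.state();print(s['eef_pos'],s['eef_rot'])
for z in(0,9):
  print(px('side',s['eef_pos']-[0,0,z]))
E
```

```text
time: 8.2
eef_pos: [559.1, -135.3, 146.8]
eef_rot: [3.141, -0.002, -3.14]
wrist_force: [-0.6, -0.5, -2.7]
width: 0.314
finger_force: 44.8
[ 559.86092236 -135.38065294  147.78366393] [ 3.14135826e+00  2.37478734e-04 -3.14030753e+00]
(np.float64(332.2486555434065), np.float64(197.8499987286184))
(np.float64(332.1747646496347), np.float64(200.58412716968533))
```

View pics/m1.png

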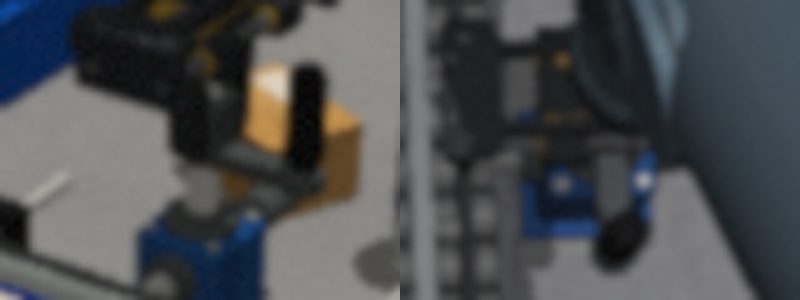

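The side view shows the held hub directly above the shaft, at about crop (203,175), and the arm clear of everything. Lowering to feel for the square.

```bash
python3 -m crank '{"delta_pos":[[0,0.17,-0.8],[0,0.17,-1.1],[0,0.17,-1.3],[0,0.17,-1.5],[0,0.17,-1.5]],"roll":[0,0,0,0,0]}'
python3 - <<'E'
from h import *
np.set_printoptions(precision=2,suppress=True)
s=ctrl.state();print(s['eef_pos'],s['eef_rot'],s['wrist_force'],s['wrist_torque'])
E
```

```text
time: 8.8
eef_pos: [560.5, -134.1, 132.8]
eef_rot: [-3.141, 0.002, -3.141]
wrist_force: [3.9, -0.5, -4.8]
width: 0.314
finger_force: 44.8
[ 560.51 -134.15  132.84] [-3.14  0.   -3.14] [ 3.93 -0.51 -4.84] [-0.09 -0.91  0.01]
```

```bash
python3 -m crank '{"delta_pos":[[0.05,0,-0.2],[0.05,0,-0.4],[0.05,0,-0.4]],"roll":[0,0,0]}'
python3 - <<'E'
from h import *
np.set_printoptions(precision=2,suppress=True)
s=ctrl.state();print(s['eef_pos'],s['eef_rot'],s['wrist_force'],s['wrist_torque'])
E
```

```text
time: 9.1
eef_pos: [560.8, -134.3, 128.8]
eef_rot: [-3.141, 0.001, -3.141]
wrist_force: [4.3, -0.5, -4.3]
width: 0.31
finger_force: 44.8
[ 560.8  -134.31  128.8 ] [-3.14  0.   -3.14] [ 4.33 -0.52 -4.3 ] [-0.31 -1.05  0.01]
```

```bash
python3 -m crank '{"delta_pos":[[0.05,0,-0.3],[0.05,0,-0.6],[0.05,0,-0.9],[0.05,0,-0.9]],"roll":[0,0,0,0]}'
python3 - <<'E'
from h import *
np.set_printoptions(precision=2,suppress=True)
s=ctrl.state();print(s['eef_pos'],s['eef_rot'],s['wrist_force'],s['wrist_torque'])
E
```

```text
time: 9.5
eef_pos: [560.9, -134.3, 119.3]
eef_rot: [-3.141, 0.0, -3.141]
wrist_force: [4.6, -2.9, -5.2]
width: 0.315
finger_force: 44.8
[ 560.87 -134.3   119.35] [-3.14  0.   -3.14] [ 4.64 -2.86 -5.17] [-0.65 -1.23 -0.05]
```

```bash
python3 -m crank '{"delta_pos":[[0.05,0,-0.3],[0.05,0,-0.6],[0.05,0,-0.8],[0.05,0,-0.8]],"roll":[0,0,0,0]}'
python3 - <<'E'
from h import *
np.set_printoptions(precision=2,suppress=True)
s=ctrl.state();print(s['eef_pos'],s['eef_rot'],s['wrist_force'],s['wrist_torque'])
E
```

```text
time: 9.9
eef_pos: [561.1, -134.4, 112.6]
eef_rot: [-3.14, -0.001, -3.141]
wrist_force: [-1.8, -3.0, 10.4]
width: 0.312
finger_force: 44.8
[ 561.07 -134.36  112.61] [-3.14 -0.   -3.14] [-1.78 -2.96 10.36] [-0.76  0.27 -0.02]
```

```bash
python3 -m crank '{"delta_pos":[[0,0,-0.1],[0,0,-0.2],[0,0,-0.2]],"roll":[0,0,0]}'
python3 - <<'E'
from h import *
np.set_printoptions(precision=2,suppress=True)
s=ctrl.state();print(s['eef_pos'],s['eef_rot'],s['wrist_force'],s['wrist_torque'])
im,d=ctrl.grab_frame('side');u,v=(332,200)
save(cv2.resize(im[v-30:v+30,u-40:u+40],(800,600),interpolation=cv2.INTER_CUBIC),'m2.png')
E
```

```text
time: 10.2
eef_pos: [561.1, -134.3, 112.5]
eef_rot: [-3.139, -0.001, -3.141]
wrist_force: [-9.0, -4.3, 28.6]
width: 0.313
finger_force: 44.8
[ 561.14 -134.29  112.46] [-3.14 -0.   -3.14] [-8.98 -4.28 28.59] [-0.79  1.66 -0.02]
```

View pics/m2.png

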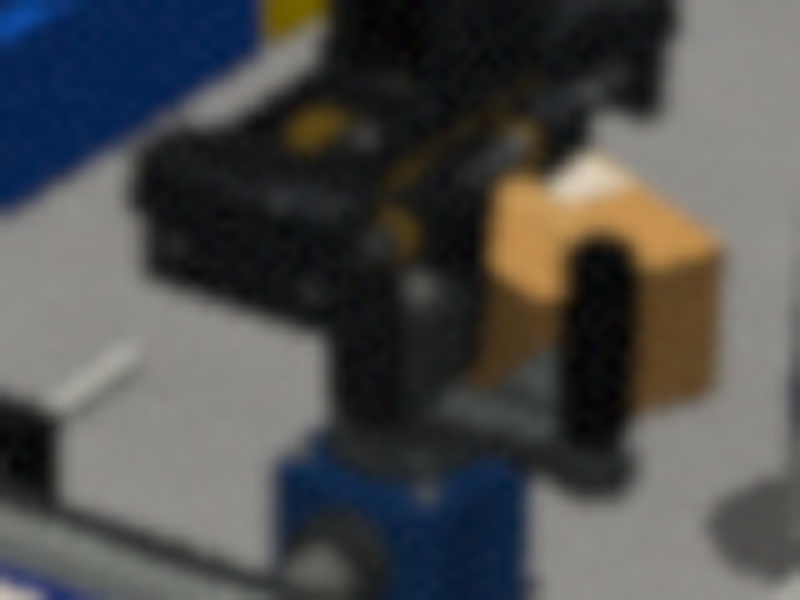

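The crank is home: the underside rests on the shoulder and the reaction is stiff, 18 N for 2 mm. In the picture the hub sits flat on the housing and the grip is upright at crop (600,340). I'll let go and take the grip.

```bash
python3 -m crank '{"delta_pos":[[0,0,0.2],[0,0,0.2],[0,0,0.2],[0,0,0.2]],"roll":[0,0,0,0]}' 0.6 && python3 -m crank '{"delta_pos":[[0,0,3],[0,0,6],[0,0,9],[-3,0,9],[-6.4,0,9],[-6.4,0,9],[-6.4,0,9]],"roll":[0,0,0,0,0,0,0]}'
python3 - <<'E'
from h import *
np.set_printoptions(precision=2,suppress=True)
s=ctrl.state();print(s['eef_pos'],s['eef_rot'],s['wrist_force'],s['wrist_torque'])
im,d=ctrl.grab_frame('side');np.save('side2.npy',d);save(im,'side2.png')
for z in (103,115,149,180):print(px('side',[496,-134.3,z]))
u,v=map(int,px('side',[496,-134.3,150]))
save(cv2.resize(im[v-30:v+30,u-40:u+40],(800,600),interpolation=cv2.INTER_CUBIC),'m3.png');print(u,v)
E
```

```text
time: 10.65
eef_pos: [560.6, -133.3, 111.1]
eef_rot: [3.141, -0.001, -3.14]
wrist_force: [0.3, 0.4, -0.2]
width: 0.598
finger_force: 0.0
time: 11.35
eef_pos: [496.9, -134.1, 201.7]
eef_rot: [-3.141, -0.0, -3.141]
wrist_force: [1.1, -0.4, -0.3]
width: 0.601
finger_force: 0.0
[ 496.91 -134.08  201.66] [-3.14 -0.   -3.14] [ 1.06 -0.44 -0.35] [ 0.07 -0.24 -0.05]
(np.float64(350.28425979376044), np.float64(217.79869294484314))
(np.float64(350.4612946133475), np.float64(214.19550294858854))
(np.float64(350.97124054634776), np.float64(203.81657247206965))
(np.float64(351.4472485469473), np.float64(194.12838079374308))
350 203
```

View pics/m3.png

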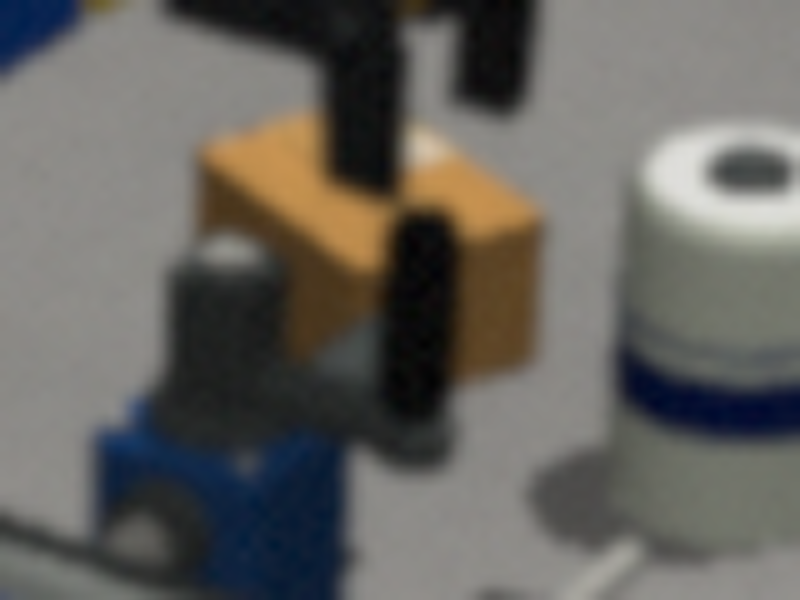

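The grip top is at crop (425,215), between the open fingers. Descending and closing.

```bash
python3 -m crank '{"delta_pos":[[0,0,-3],[0,0,-6],[0,0,-6.9],[0,0,-6.9],[0,0,-6.9]],"roll":[0,0,0,0,0]}' && python3 -m crank '{"delta_pos":[[0,0,0],[0,0,0],[0,0,0],[0,0,0],[0,0,0],[0,0,0]],"roll":[0,0,0,0,0,0]}' 0 20
python3 - <<'E'
from h import *
np.set_printoptions(precision=2,suppress=True)
s=ctrl.state();print(s['eef_pos'],s['eef_rot'],s['wrist_force'],s['wrist_torque'])
im,d=ctrl.grab_frame('top');np.save('top3.npy',d);save(im,'top3.png')
L=[]
for nm,(u0,u1,vs) in dict(guide=(326,348,list(range(222,256,3))+list(range(140,175,3))),fence=(255,275,range(140,256,5))).items():
    L=[]
    for v in vs:
        us=np.arange(u0,u1);P=w('top',us,np.full(len(us),v),d[v,us]);k=(P[:,2]>90)&(P[:,2]<112)
        if k.sum()>2: L.append([*P[k].mean(0),P[k][:,1].min(),P[k][:,1].max()])
    L=np.array(L);a=np.polyfit(L[:,0],L[:,1],1);r=a[0]*L[:,0]+a[1]
    print(nm,len(L),'slope',a[0],'y at x=560',a@[560,1],'edges',np.median(L[:,3]-r),np.median(L[:,4]-r),'z',L[:,2].mean())
E
```

```text
time: 11.9
eef_pos: [498.4, -133.6, 133.5]
eef_rot: [3.141, 0.001, -3.14]
wrist_force: [-0.2, 0.1, 0.0]
width: 0.606
finger_force: 0.0
time: 12.5
eef_pos: [497.3, -133.9, 133.0]
eef_rot: [-3.141, 0.0, -3.14]
wrist_force: [-1.1, 0.3, 1.3]
width: 0.256
finger_force: 20.0
[ 497.33 -133.88  132.96] [-3.14  0.   -3.14] [-1.08  0.33  1.35] [ 0.18 -0.1   0.02]
guide 21 slope 0.007487745608178366 y at x=560 -37.758557472004156 edges -3.9255396027351708 5.359630170703301 z 92.92508460190318
fence 20 slope 0.011426071039704834 y at x=560 156.12508533594686 edges -3.7749837037980996 4.414905937463374 z 92.6440615776729
```

```bash
cat > st.py <<'E'
from h import *
np.set_printoptions(precision=2,suppress=True)
s=ctrl.state();C=np.array([561.7,-134.3]);r=s['eef_pos'][:2]-C
print('R',np.hypot(*r).round(1),'ang',np.degrees(np.arctan2(r[1],r[0])).round(1),s['eef_pos'],s['wrist_force'],s['wrist_torque'],s['width'])
E
python3 -m crank '{"delta_pos":[[0.49,2.49,0],[1.9,4.6,0],[4.01,6.01,0],[6.5,6.5,0]],"roll":[0,0,0,0]}'; python3 st.py
python3 -m crank '{"delta_pos":[[2.49,-0.49,0],[4.6,-1.9,0],[6.01,-4.01,0],[6.5,-6.5,0]],"roll":[0,0,0,0]}';python3 st.py
```

```text
time: 12.95
eef_pos: [561.9, -69.4, 132.8]
eef_rot: [-3.139, -0.002, -3.14]
wrist_force: [-2.0, -8.4, 3.0]
width: 0.257
finger_force: 20.1
R 64.9 ang 89.9 [561.86 -69.36 132.84] [-2.05 -8.38  3.  ] [-2.4   0.49  0.  ] 0.25733697206869827
time: 13.35
eef_pos: [628.8, -132.1, 133.1]
eef_rot: [3.139, 0.001, -3.138]
wrist_force: [-3.0, 2.1, 1.0]
width: 0.251
finger_force: 20.0
R 67.1 ang 1.9 [ 628.79 -132.07  133.08] [-2.98  2.11  1.05] [ 0.66  0.62 -0.01] 0.2508648103324504
```

```bash
python3 -m crank '{"delta_pos":[[-0.49,-2.49,0],[-1.9,-4.6,0],[-4.01,-6.01,0],[-6.5,-6.5,0],[-8.99,-6.01,0],[-11.1,-4.6,0],[-12.51,-2.49,0],[-13,0,0]],"roll":[0,0,0,0,0,0,0,0]}'; python3 st.py
python3 - <<'E'
from h import *
im,d=ctrl.grab_frame('top');np.save('top4.npy',d);save(im,'top4.png')
for nm,(u0,u1,vs) in dict(guide=(310,346,list(range(222,256,3))+list(range(140,175,3))),fence=(255,275,range(140,256,5))).items():
    L=[]
    for v in vs:
        us=np.arange(u0,u1);P=w('top',us,np.full(len(us),v),d[v,us]);k=(P[:,2]>90)&(P[:,2]<112)
        if k.sum()>2: L.append([*P[k].mean(0)])
    L=np.array(L);a=np.polyfit(L[:,0],L[:,1],1);print(nm,len(L),a[0],a@[560,1],L[:,1].std())
E
```

```text
time: 14.15
eef_pos: [497.7, -135.0, 133.3]
eef_rot: [-3.14, 0.004, 3.14]
wrist_force: [11.3, -3.3, -3.5]
width: 0.252
finger_force: 20.0
R 64.0 ang -179.4 [ 497.74 -134.98  133.31] [11.33 -3.32 -3.52] [-0.57 -2.78 -0.06] 0.2518874529345639
guide 17 -0.018221419927233758 -5.86700724858311 12.656205607804344
fence 20 0.011296665452809626 156.52451934872803 1.7022034495621592
```

```bash
A='x'; python3 -m crank '{"delta_pos":[[0.49,2.49,0],[1.9,4.6,0],[4.01,6.01,0],[6.5,6.5,0],[8.99,6.01,0],[11.1,4.6,0],[12.51,2.49,0],[13,0,0]],"roll":[0,0,0,0,0,0,0,0]}'; python3 st.py
python3 -m crank '{"delta_pos":[[-0.49,-2.49,0],[-1.9,-4.6,0],[-4.01,-6.01,0],[-6.5,-6.5,0],[-8.99,-6.01,0],[-11.1,-4.6,0],[-12.51,-2.49,0],[-13,0,0]],"roll":[0,0,0,0,0,0,0,0]}'; python3 st.py
cat > g.py <<'E'
from h import *
import sys
im,d=ctrl.grab_frame('top');n=sys.argv[1];np.save(n+'.npy',d);save(im,n+'.png')
np.set_printoptions(precision=1,suppress=True)
for nm,(u0,u1,vs) in dict(guide=(285,346,[138,142,146,150,154,158,242,246,250,253,256]),fence=(255,275,range(140,256,5))).items():
    L=[]
    for v in vs:
        us=np.arange(u0,u1);P=w('top',us,np.full(len(us),v),d[v,us]);k=(P[:,2]>88)&(P[:,2]<112)
        if k.sum()>2: L.append([np.median(P[k][:,0]),np.median(P[k][:,1])])
    L=np.array(L);a=np.polyfit(L[:,0],L[:,1],1);print(nm,len(L),a[0].round(3),a@[560,1],L[:,1])
E
python3 g.py top5
```

```text
time: 15.0
eef_pos: [628.8, -132.0, 133.1]
eef_rot: [3.139, 0.001, -3.138]
wrist_force: [-1.1, 3.3, 1.8]
width: 0.256
finger_force: 20.0
R 67.1 ang 2.0 [ 628.8  -132.01  133.15] [-1.08  3.25  1.78] [ 0.79  0.71 -0.05] 0.25638599252608335
time: 15.8
eef_pos: [497.8, -135.1, 133.3]
eef_rot: [-3.14, 0.004, 3.14]
wrist_force: [12.2, -3.3, -4.2]
width: 0.249
finger_force: 20.0
R 63.9 ang -179.3 [ 497.79 -135.08  133.33] [12.18 -3.31 -4.18] [-0.66 -2.77  0.06] 0.2492934423836553
guide 10 0.012 9.899619944680055 [12.7 11.7 13.4  9.6 11.3 10.3  7.7  7.1  8.7  8.9]
fence 23 0.013 156.09416915202607 [159.9 157.  158.3 157.7 157.5 157.4 155.5 156.1 154.8 156.5 156.4 156.8
 154.5 155.9 157.4 155.  154.  155.7 154.4 154.8 153.5 155.4 154.4]
```

```bash
python3 -m crank '{"delta_pos":[[0.49,2.49,0],[1.9,4.6,0],[4.01,6.01,0],[6.5,6.5,0],[8.99,6.01,0],[11.1,4.6,0],[12.51,2.49,0],[13,0,0]],"roll":[0,0,0,0,0,0,0,0]}'; python3 st.py
python3 -m crank '{"delta_pos":[[-0.2,-1.68,0],[-0.87,-3.25,0],[-1.9,-4.6,0],[-1.9,-4.6,0],[-1.9,-4.6,0]],"roll":[0,0,0,0,0]}'; python3 st.py
python3 g.py top6
python3 - <<'E'
from h import *
i=cv2.imread('top6.png')
cv2.imwrite('pics/m4.png',cv2.resize(i[120:285,230:450],(800,600),interpolation=cv2.INTER_CUBIC))
E
```

```text
time: 16.65
eef_pos: [628.9, -131.9, 133.2]
eef_rot: [3.139, 0.002, -3.138]
wrist_force: [-2.6, 3.7, 2.6]
width: 0.255
finger_force: 20.0
R 67.2 ang 2.1 [ 628.85 -131.88  133.21] [-2.62  3.67  2.62] [ 0.78  0.73 -0.03] 0.2549900482282946
time: 17.15
eef_pos: [608.1, -182.2, 133.4]
eef_rot: [-3.139, 0.001, 3.141]
wrist_force: [2.8, -4.9, 4.6]
width: 0.255
finger_force: 20.0
R 66.7 ang -45.9 [ 608.09 -182.24  133.42] [ 2.82 -4.89  4.65] [-0.65 -0.56 -0.06] 0.25516894552392533
guide 11 0.015 25.470422286648734 [27.8 26.7 28.4 28.7 26.3 26.6 23.8 24.1 21.7 23.3 23.6]
fence 24 0.025 149.0724480070263 [158.  159.9 158.7 157.4 157.8 156.4 157.2 139.7 141.3 141.6 146.6 141.8
 140.8 141.4 139.8 140.1 139.3 140.7 145.6 155.4 155.  154.  152.8 155.1][ WARN:0@0.357] global loadsave.cpp:275 findDecoder imread_('top6.png'): can't open/read file: check file path/integrity
Traceback (most recent call last):
TypeError: 'NoneType' object is not subscriptable
```

```bash
ls pics; ls *.png
```

```text
m.png
m1.png
m2.png
m3.png
side0.png
side1.png
side2.png
top0.png
top1.png
top3.png
top4.png
top5.png
top6.png
topA.pngls: cannot access '*.png': No such file or directory
```

```bash
python3 - <<'E'
from h import *
i=cv2.imread('pics/top6.png')
cv2.imwrite('pics/m4.png',cv2.resize(i[150:255,250:390],(800,600),interpolation=cv2.INTER_CUBIC))
d=np.load('top6.npy');np.set_printoptions(precision=0,suppress=True,linewidth=250)
for v in(180,190,205,220,228):
    us=np.arange(258,320);P=w('top',us,np.full(62,v),d[v,us]);print(v,[(int(u),int(p[1]),int(p[2])) for u,p in zip(us,P)][::1][:12],[(int(u),int(p[1]),int(p[2])) for u,p in zip(us,P)][44:62])
E
```

```text
180 [(258, 182, -1), (259, 178, 4), (260, 171, 48), (261, 168, 50), (262, 161, 90), (263, 158, 94), (264, 156, 91), (265, 153, 94), (266, 150, 90), (267, 151, 54), (268, 149, 41), (269, 141, 105)] [(302, 52, 113), (303, 49, 108), (304, 47, 104), (305, 44, 108), (306, 41, 104), (307, 39, 105), (308, 36, 108), (309, 33, 113), (310, 31, 92), (311, 28, 95), (312, 25, 87), (313, 22, 88), (314, 20, 95), (315, 17, 44), (316, 14, 45), (317, 11, 45), (318, 9, 72), (319, 6, 73)]
190 [(258, 182, 0), (259, 179, 1), (260, 172, 47), (261, 169, 44), (262, 162, 88), (263, 158, 95), (264, 156, 91), (265, 153, 97), (266, 151, 89), (267, 150, 70), (268, 149, 43), (269, 141, 104)] [(302, 53, 111), (303, 50, 109), (304, 47, 108), (305, 45, 109), (306, 42, 103), (307, 39, 106), (308, 37, 101), (309, 34, 112), (310, 31, 107), (311, 29, 93), (312, 26, 91), (313, 23, 90), (314, 21, 88), (315, 18, 47), (316, 15, 45), (317, 12, 40), (318, 9, 47), (319, 7, 45)]
205 [(258, 183, -1), (259, 180, -1), (260, 177, 2), (261, 169, 47), (262, 167, 47), (263, 160, 90), (264, 157, 93), (265, 154, 90), (266, 152, 90), (267
[... 574 characters left out ...]
47, 106), (306, 44, 101), (307, 41, 110), (308, 39, 103), (309, 36, 107), (310, 34, 103), (311, 31, 102), (312, 28, 87), (313, 26, 89), (314, 23, 96), (315, 20, 94), (316, 17, 47), (317, 15, 45), (318, 12, 38), (319, 9, 45)]
228 [(258, 184, 0), (259, 181, -1), (260, 178, 5), (261, 170, 48), (262, 167, 51), (263, 161, 88), (264, 158, 92), (265, 155, 95), (266, 152, 92), (267, 150, 89), (268, 149, 72), (269, 149, 45)] [(302, 55, 103), (303, 53, 106), (304, 50, 104), (305, 47, 103), (306, 45, 102), (307, 42, 112), (308, 39, 109), (309, 37, 105), (310, 34, 110), (311, 31, 110), (312, 29, 92), (313, 26, 94), (314, 24, 93), (315, 21, 89), (316, 18, 89), (317, 15, 44), (318, 12, 44), (319, 10, 47)]
```

View pics/m4.png

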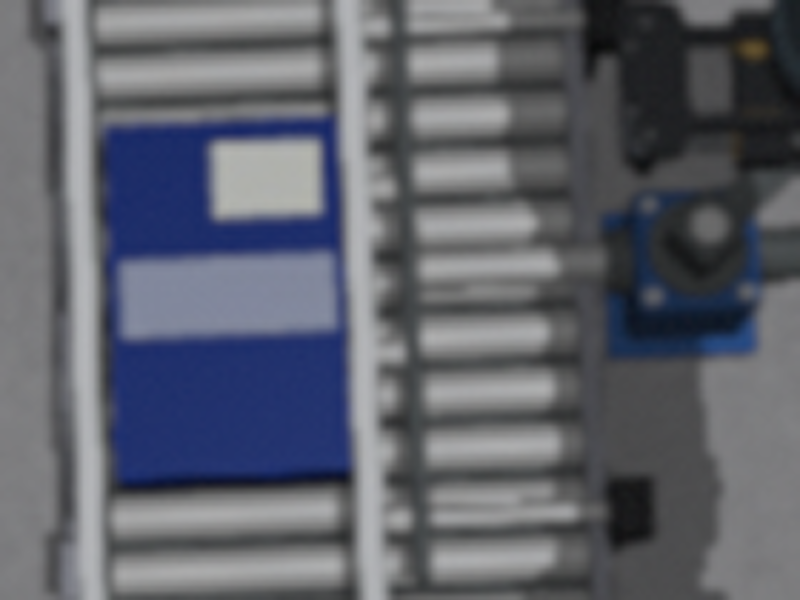

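The carton lies square against the guide, with its right edge at crop x≈340. There's still a gap of about 7 mm to the fence at crop x≈100, so I'll wind another 75°, then go in small steps while tracking the carton edge.

```bash
python3 -m crank '{"delta_pos":[[-0.97,-0.79,0],[-2.11,-1.41,0],[-3.32,-1.78,0],[-4.6,-1.9,0],[-6.28,-1.68,0],[-7.85,-1.03,0],[-7.85,-1.03,0],[-7.85,-1.03,0]],"roll":[0,0,0,0,0,0,0,0]}'; python3 st.py
cat > e.py <<'E'
from h import *
import sys
def edges(im):
    r=im[...,0].astype(float)  # carton red is low, rails/rollers high
    R=[];G=[]
    for v in range(203,224):
        x=r[v]
        k=[u for u in range(295,315) if x[u]<85<=x[u+1]]
        if k: u=k[-1];R.append((v,u+(85-x[u])/(x[u+1]-x[u])))
        k=[u for u in range(258,285) if x[u]>=85>x[u+1]]
        if k: u=k[-1];G.append((v,u+(x[u]-85)/(x[u]-x[u+1])))
    f=lambda L:np.polyfit(np.array(L)[:,0]-213,np.array(L)[:,1],1) if len(L)>5 else None
    return f(R),f(G)
if __name__=='__main__':
    ims=[cv2.cvtColor(cv2.imread('pics/top6.png'),cv2.COLOR_BGR2RGB)] if len(sys.argv)<2 else []
    E=edges(ims[0]) if ims else None
    if E: print('before',E)
    for i in range(3):
        im,d=ctrl.grab_frame('top');print('now',*edges(im))
    save(im,'top_last.png');np.save('top_last.npy',d)
    print(im[213,255:275,0],im[213,300:318,0])
E
python3 e.py
```

```text
time: 18.0
eef_pos: [528.4, -189.8, 133.1]
eef_rot: [-3.141, -0.002, -3.14]
wrist_force: [-2.4, -1.9, 8.8]
width: 0.254
finger_force: 20.0
R 64.7 ang -120.9 [ 528.43 -189.83  133.06] [-2.38 -1.88  8.85] [0.1  0.14 0.02] 0.2541877492390202
before (array([2.02055157e-02, 3.10237017e+02]), array([3.35931108e-02, 2.67572203e+02]))
now [2.12618328e-02 3.08395527e+02] [2.86948192e-02 2.67312969e+02]
now [2.09056733e-02 3.08395400e+02] [2.89119811e-02 2.67314716e+02]
now [2.04444029e-02 3.08395416e+02] [2.91998078e-02 2.67313159e+02]
[118 120 118 107  84  81 100 129 162 175 171 149  97  44  29  30  31  33
  29  31] [ 34  35  33  33  36  31  33  37  68 121 162 174 171 153 125 119 124 120]
```

```bash
python3 -m crank '{"delta_pos":[[-0.7,0.47,0],[-1.35,1.03,0],[-1.35,1.03,0],[-1.35,1.03,0]],"roll":[0,0,0,0]}'; python3 st.py; python3 e.py 1 | sed -n 2,2p
python3 -m crank '{"delta_pos":[[-0.55,0.65,0],[-1.03,1.35,0],[-1.03,1.35,0],[-1.03,1.35,0]],"roll":[0,0,0,0]}'; python3 st.py; python3 e.py 1| sed -n 2,4p
```

```text
time: 18.55
eef_pos: [515.5, -179.2, 133.0]
eef_rot: [-3.142, -0.001, -3.14]
wrist_force: [-0.8, 0.0, 7.5]
width: 0.258
finger_force: 20.0
R 64.4 ang -135.8 [ 515.54 -179.17  132.96] [-0.85  0.01  7.55] [ 0.28 -0.1   0.01] 0.257953612779986
now [4.75577361e-02 3.08063688e+02] [-1.06293330e-03  2.67208811e+02]
time: 19.1
eef_pos: [505.6, -165.3, 132.8]
eef_rot: [3.141, -0.0, -3.139]
wrist_force: [0.9, 1.1, 6.1]
width: 0.256
finger_force: 20.0
R 64.1 ang -151.1 [ 505.6  -165.31  132.83] [0.87 1.08 6.11] [ 0.52 -0.38  0.01] 0.2561908499945913
now [5.43199732e-02 3.07648592e+02] [2.18231131e-02 2.67053066e+02]
now [5.44513775e-02 3.07647627e+02] [2.17513261e-02 2.67045610e+02]
[119 119 118 106  84  81  99 127 161 173 170 147  91  40  27  30  30  32
```

```bash
python3 -m crank '{"delta_pos":[[-0.35,0.78,0],[-0.65,1.57,0],[-0.65,1.57,0],[-0.65,1.57,0]],"roll":[0,0,0,0]}'; python3 st.py; python3 e.py 1 | sed -n 2,2p
python3 - <<'E'
from h import *
i=cv2.imread('pics/top_last.png')
cv2.imwrite('pics/m5.png',cv2.resize(i[155:245,250:370],(800,600),interpolation=cv2.INTER_CUBIC))
E
```

```text
time: 19.65
eef_pos: [499.7, -149.9, 132.8]
eef_rot: [3.141, 0.001, -3.14]
wrist_force: [2.9, 1.1, 3.4]
width: 0.256
finger_force: 20.0
R 64.0 ang -165.9 [ 499.66 -149.89  132.78] [2.87 1.05 3.41] [ 0.41 -1.07  0.02] 0.2561085590704304
now [4.01301371e-02 3.07525564e+02] [5.11479884e-02 2.66856820e+02]
```

View pics/m5.png

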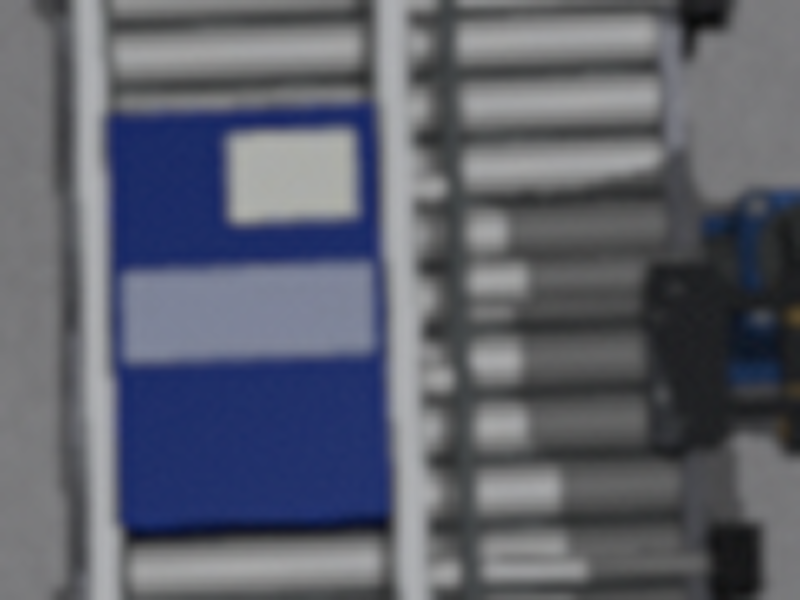

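```bash
cat > pc.py <<'E'
from h import *
import sys
def shift(a,b):
    # ECC translation+rotation of carton top patch from a to b
    A=cv2.cvtColor(a,cv2.COLOR_RGB2GRAY).astype(np.float32);B=cv2.cvtColor(b,cv2.COLOR_RGB2GRAY).astype(np.float32)
    T=A[172:215,278:308];W=np.array([[1,0,278-2],[0,1,172]],np.float32)
    cc,W=cv2.findTransformECC(T,B,W,cv2.MOTION_EUCLIDEAN,(3,300,1e-7),None,3)
    c=W@np.array([15,21,1]);return (c-[293,193]).round(3),np.degrees(np.arctan2(W[1,0],W[0,0])).round(2),round(cc,4)
rd=lambda n:cv2.cvtColor(cv2.imread(n),cv2.COLOR_BGR2RGB)
a=rd('pics/top6.png')
print('last',shift(a,rd('pics/top_last.png')))
ims=[ctrl.grab_frame('top')[0] for _ in range(2)]
for b in ims: print(shift(a,b))
save(ims[-1],sys.argv[1])
r=lambda im:[cv2.phaseCorrelate(np.float32(cv2.cvtColor(a,7)[135:165,255:272]),np.float32(cv2.cvtColor(im,7)[135:165,255:272]))[0]]
print(r(ims[-1]))
E
python3 pc.py pcA.png
```

```text
last (array([-2.792,  0.145]), np.float32(-0.12), 0.999)
(array([-2.798,  0.147]), np.float32(-0.1), 0.999)
(array([-2.798,  0.148]), np.float32(-0.11), 0.9989)
[(-0.005525844940022395, 0.08206254002377555)]
```

```bash
python3 -m crank '{"delta_pos":[[-0.09,0.42,0],[-0.16,0.83,0],[-0.16,0.83,0],[-0.16,0.83,0]],"roll":[0,0,0,0]}'; python3 st.py; python3 pc.py pcB.png
```

```text
time: 20.3
eef_pos: [498.4, -143.2, 132.9]
eef_rot: [-3.141, 0.001, -3.141]
wrist_force: [5.7, -0.8, 2.3]
width: 0.252
finger_force: 20.0
R 63.9 ang -172.0 [ 498.42 -143.19  132.86] [ 5.66 -0.79  2.3 ] [-0.18 -1.51  0.01] 0.25210898291336165
last (array([-2.792,  0.145]), np.float32(-0.12), 0.999)
(array([-2.798,  0.146]), np.float32(-0.1), 0.999)
(array([-2.797,  0.146]), np.float32(-0.1), 0.999)
[(0.08337005268802322, 0.07275090215240354)]
```

A 7.5° wind no longer moves the carton, so it is snug with about 1 mm of spring take-up. Letting go and withdrawing upwards.

```bash
python3 -m crank '{"delta_pos":[[0,0,0],[0,0,0],[0,0,0],[0,0,0]],"roll":[0,0,0,0]}' 0.6 && python3 -m crank '{"delta_pos":[[0,0,1.5],[0,0,4],[0,0,8],[0,0,12],[-1,-4,14],[-2,-8,14],[-2,-12,14],[-2,-12,14]],"roll":[0,0,0,0,0,0,0,0]}'; python3 st.py; python3 pc.py pcC.png
python3 - <<'E'
from h import *
im,d=ctrl.grab_frame('side');t=cv2.cvtColor(cv2.imread('pics/pcC.png'),7-3)
a=cv2.resize(im[140:290,230:430],(400,300),interpolation=cv2.INTER_CUBIC)
b=cv2.resize(t[130:265,230:410],(400,300),interpolation=cv2.INTER_CUBIC)
save(np.hstack([a,b]),'m6.png')
E
```

```text
time: 20.8
eef_pos: [496.9, -142.4, 132.3]
eef_rot: [3.142, -0.002, -3.141]
wrist_force: [-0.3, -0.0, 0.1]
width: 0.587
finger_force: 0.0
time: 21.6
eef_pos: [476.2, -268.9, 273.4]
eef_rot: [-3.139, -0.0, 3.134]
wrist_force: [0.3, 0.2, 0.1]
width: 0.603
finger_force: 0.0
R 159.4 ang -122.4 [ 476.24 -268.88  273.37] [0.28 0.23 0.09] [ 0.07 -0.14 -0.  ] 0.6029789538485225
last (array([-2.792,  0.145]), np.float32(-0.12), 0.999)
(array([-2.796,  0.145]), np.float32(-0.1), 0.999)
(array([-2.799,  0.147]), np.float32(-0.11), 0.9989)
[(0.03310618015895628, 0.0631941267632854)]
```

View pics/m6.png

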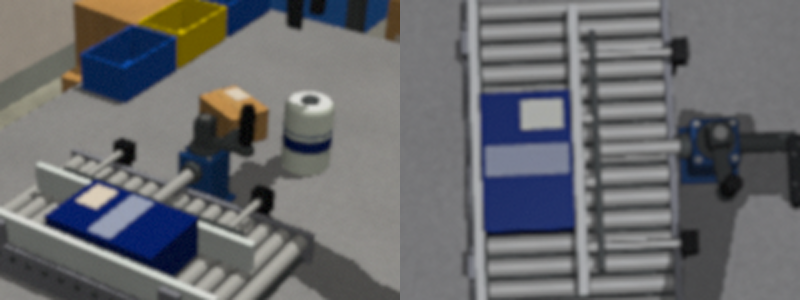

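The crank is on the shaft (left panel, hub at (205,130)). The carton is held square between fence and guide, and the bystanders have not moved. I'll check the hub height, then hand in.

```bash
python3 - <<'E'
from h import *
im,d=ctrl.grab_frame('top')
vv,uu=np.mgrid[183:200,362:384];P=w('top',uu,vv,d[183:200,362:384]).reshape(-1,3);k=(P[:,2]>135)&(P[:,2]<160)
z=np.median(P[k][:,2]);print(z,k.sum())
if 140<z<149: print(ctrl.finish_job())
E
```

```text
145.4510142774409 121
the job is handed in; nothing more can be done
None
```

The job is handed in: the crank is fully home on the blue housing's shaft and released, and the carton is square and snug against the fence, with about 1 mm of guide spring take-up (estimated 25 N).

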